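# Stretch a hat band on the expanding block

### The arm

A 7-joint arm with a two-finger parallel gripper is mounted at the origin on the work surface. World frame = base frame: x ahead of the robot, y to its left, z up, the work surface at z = 0. Lengths are in m, angles in rad, forces in N, time in s.
With the tool pointing down it reaches from about 0.375 to 0.925 m from the base axis. Payload 3.1 kg.
Tool frame: the origin (TCP) lies on the mounting face of the last link; the fingertips stand 173 mm ahead of it and the grasp point (between the pads) lies 155 mm ahead of it; z points along the fingers, y is the line along which they close (so a half turn about z gives the same grasp; the last joint's range is limited). The gripper opens to 85 mm and grips with 20 to 120 N. Pads are 22 mm wide; open, the fingers measure 114 mm over their backs; the gripper's body (76 mm by 85 mm) begins 54 mm behind the grasp point. The pads swing forward as they close: fully open they stand 13 mm farther back than shut.
Start: joints at [-1.277, 0.383, 0.044, 1.598, -0.018, 1.161, -0.05], TCP at [0.248, 0.601, 0.405] pointing down, gripper open.
Joint ranges: [-2.61, 2.61], [-0.41, 2.15], [-1.48, 1.57], [0, 2.5], [-1.57, 4.71], [0.05, 1.97], [-2.85, 2.85]. Speed limits (rad/s): [2.79, 2.79, 3.14, 3.14, 3.14, 3.14, 3.14].

### API

Orientations are given as a 3x3 rotation matrix whose columns are the frame's x, y, z axes.
In Python, from cell import arm, snapshot, spot_in gives the robot as it stands.
- The arm moves only by the tool carry_out, never from a script. Its arguments are lists of equal length, an entry for each row: "xyz": the shift along the tool's x, y, z in units of 30 mm (1.0 is 30 mm), a list of three; "turn": the turn about the tool's z in units of 6 degrees (1.0 is 6 degrees). A call has 1 to 20 rows; each row shifts and turns the commanded pose from where the row before left it, along the tool's axes as they then stand; what a row does not reach is not made up. A row lasts 1/12 s, in which the tool goes at most 41.7 mm and 7.16 degrees, less where a joint would pass 70% of its speed; a pose out of reach is approached as far as the arm can. A call is refused whole if a number of a shift passes 1 or a number of a turn 1, either way. A call with a gripper value outside its range is refused whole. "jaw" is the opening, from -1 (shut) to 1 (fully open), set as the call begins (left out, the last holds). The fingers move at their own pace and stop on an object; the grip force is fixed at half the most. Time passes only in rows, so rows that do not move let the fingers close. It gives the time, the measured TCP pose, the force, the opening and the grip force at its end, in the units of the state.
- arm.observe(): the state, without advancing time (a new reading comes with each control period).
- snapshot(name): name is "scene" or "side" or "wrist"; returns a dict with "frame" (480x640x3 uint8, red, green, blue), "fx", "fy", "cx", "cy" (pixels), "xyz" and "orientation" of the camera in the world; the wrist camera has in their place "tool_from_camera" (4x4, takes a point from camera to tool coordinates, whose origin is the TCP and whose axes are the flange's). Camera axes: x right, y down, z forward; pixel columns grow to the right and rows downward; lengths in m; the calibration is good to about 2 mm. A picture is of the moment at which its call begins: read the wrist's pose just before it. There is no depth.
- arm.close_job(): hands the job in; it is judged then, once.
Trained networks look in a picture, given as the dict that the camera call returned (one of the last four; its "shot" number tells which), for a name from the list of things; names that differ only in an ending like _2 or _b are one class to them, and where a whole thing is asked for, a point or a joint stands for the part that bears it (a point fixed in the world has none). Each returns a list of dicts, best first, with "conf" (0 to 1); they miss things now and then, are a little off and sometimes report something else, mostly with a low value. They report only what shows in the picture. A call takes as long as a camera call. They do not tell look-alikes from the thing itself.
- spot_in(label, picture): "position" ([column, row] in pixels, amid what is visible of it).
The state is a dict: "t": time; "joints": joint angles; "joint_velocities": joint speeds; "joint_efforts": joint torques, N m; "position": TCP position; "tool_rot": TCP orientation; "wrist_force": force on the tool from outside, world axes, zero at the start; "moment": the same for the moment, N m; "opening": opening from 0.0 (shut) to 1.0 (fully open); "finger_force": force on a finger pad.
Only numpy, scipy, OpenCV 4.12 (cv2) and the standard library are available. Lean on these libraries where they do the work, as an engineer would, in place of code of your own. Each camera call takes 0.05 s, during which the arm holds its last target. There are 200 camera calls.

### The job

Lift the moulded oval hat band out of the wooden mould and seat it right down over the two closed halves of the expanding block. Then pull up the knob of the block's lock plunger, slide the moving half out to the next hole so that the block fills the band, and let the pin drop fully home. Finish still gripping the knob with the pin home, holding it there while the band takes its size; do not let go of it, and leave everything else on the table where it is.

Things in the scene. Friction and masses are not known exactly. Their poses are not given: they have to be found in the camera images.
- band: the moulded hat band: a rigid straw-coloured oval ring, open above and below, with straight sides (67 mm long) and half-round ends. Outside 127 x 60 mm, inside 119 x 52 mm, 34 mm high, about 45 g. Origin: centre of its underside; x along its length, z up. It starts in the mould, its upper 22 mm standing proud, to be gripped from above across its 60 mm width
- mould: the mould: a wooden block fixed to the table, 175 mm (x) by 104 mm (y) by 30 mm high. In its top is an oval cavity, 130 x 63 mm, floor 18 mm above the table, with a flush core in the middle; the band stands 12 mm deep in the groove between, its length along x, and lifts straight out. Origin: centre of the underside; z up
- block: the expanding block, fixed to the table: dark baseboard 270 x 90 x 18 mm, a steel bar with holes 16 mm apart along it, a fixed half block and a carriage with the moving half block. Origin: centre of the baseboard's underside; x along the bar, from the fixed half towards the moving half and the knob; z up. Closed, the halves form an oval 99 mm long, 47 mm wide (115 mm long at the next hole)
- seat (a point): the band's place on the closed block: middle of the oval formed by the closed halves, at the height of the ledges around their feet on which the band sits (56 mm above the table); 50.5 mm from the block's origin along -x. Axes as the block's: the band lies with its length along x. The halves stand 44 mm above this point, their top edges eased
- slide (a joint): travel of the carriage with the moving half, m: 0 = first hole (closed, as at the start; about 1 mm of play in a hole), 0.016 = next hole, 0.032 = the one after, along the block's +x. It carries the plunger; with the pin out it slides with about 2.5 N of friction and is moved by the knob
- lock_pin (a joint): height of the lock plunger's pin, m: 0 = fully home in a hole, grows as the knob is pulled straight up, clear of the bar from 0.010, stop at 0.014. A spring draws it down with about 5 N at home, 8 N at the stop. The pin is 7 mm thick with a round nose; let down between holes it rests on the bar and does not come home
- knob: the plunger's ribbed black pull knob on the carriage: an upright cylinder 26 mm across and 26 mm high, on the bar's line, 61 mm from the block's origin along +x when closed. Origin: centre of its underside, 70 mm above the table with the pin home. Free to grip from above all round; the steel barrel below it is narrower than the knob
- knob_mid (a point): middle of the knob, on its axis, 13 mm above its underside; 83 mm above the table with the pin home
- jar: bystander: glass jar with metal lid, 60 mm across, 72 mm high, standing near the block; origin under its centre
- brush: bystander: flat glue brush lying beside the block, 190 mm long, 20 mm high; origin under its middle, x along it
- spool: bystander: empty wooden thread spool, 34 mm across, 42 mm high, near the mould; origin under its centre
- pin_tin: bystander: round flat metal pin tin, 64 mm across, 26 mm high, near the mould; origin under its centre
- tape: bystander: round rolled-up tape measure, 56 mm across, 18 mm high, lying beyond the mould and the block; origin under its centre
- weight: bystander: small dark pattern weight with a button on top, 44 mm across, 41 mm high, on the robot's side of the mould and the block; origin under its centre
Not all that is in view belongs to the job. There is more than one size of the band; the job needs the larger.

How it is judged:
On the way, in this order (a step that is already met when the one before it is completed fails the run):
1. the band is held in the fingers, lifted clear out of the mould (z of band in the frame of mould above 0.035 m and contact force between the fingers and band above 0.5 N and contact force between band and mould below 0.05 N), for 0.1 s.
2. the band is seated on the closed block and let go (z of band in the frame of block between 0.053 and 0.059 m and y of band in the frame of block between -0.0045 and 0.0045 m and angle between the x axis of band and the x axis of block, either way round below 0.1 rad and angle between band's own z axis and vertical below 0.05 rad and x of band in the frame of block between -0.064 and -0.037 m and value of joint slide below 0.003 m and contact force between the fingers and band below 0.05 N), for 0.2 s.
3. the plunger is pulled clear of its hole by the knob (value of joint lock_pin above 0.0095 m and value of joint slide below 0.004 m and contact force between the fingers and knob above 1 N), for 0.05 s.
At the end, for the whole second after the job is handed in: the fingers still grip the knob (over 1 N), the carriage is at the next hole (16 mm, within 2.5 mm) with the pin home (within 2.5 mm), and the band is seated level on the block's ledges (within 3 mm of their height), square to it and centred over it (4.5 mm across, 7.5 mm along), at rest (contact force between the fingers and knob above 1 N and value of joint slide between 0.0135 and 0.0185 m and value of joint lock_pin below 0.0025 m and z of band in the frame of block between 0.053 and 0.059 m and y of band in the frame of block between -0.0045 and 0.0045 m and angle between the x axis of band and the x axis of block, either way round below 0.1 rad and angle between band's own z axis and vertical below 0.05 rad and x of band in the frame of block between -0.05 and -0.035 m and linear speed of band below 0.02 m/s); the arm keeps its last pose, push and grip.
It fails at once if a bystander is shifted by more than 30 mm (distance of any of jar, brush, spool, pin_tin, tape, weight from where it was at the start of the episode above 0.03 m).
It also fails if it takes over 50 s, if anything falls off the work surface, if the arm or the gripper's body presses on something with over 40 N, if the wrist force passes 120 N, or if a joint passes its speed limit or range.

## Working session

There is one attempt and no reset: what is moved stays moved. The work goes in short steps, Python scripts to look and compute and a tool call to move; the robot and the scene stay as the last step left them, time stands still between calls to the robot, and variables do not carry over. Pictures are saved under pics/ and viewed, at most 10 in all, crops included, and the job is handed in when it is done.

Besides the shell and the picture viewer there is one more tool, called by a JSON object that holds its "op" and its "data", one argument or row to a line. carry_out: Moves the arm, as the interface text tells. Its arguments: {"type":"object","properties":{"xyz":{"type":"array","items":{"type":"array","items":{"type":"number"}}},"turn":{"type":"array","items":{"type":"number"}},"jaw":{"type":"number"}},"required":["xyz","turn"]}

```bash
mkdir -p pics; ls
cat > h.py <<'E'
import numpy as np, cv2
from cell import arm, snapshot, spot_in
def save(p,n): cv2.imwrite('pics/'+n, cv2.cvtColor(p['frame'],cv2.COLOR_RGB2BGR))
def cam(p,s=None):
    if 'xyz' in p and p['xyz'] is not None: return np.array(p['xyz']),np.array(p['orientation'])
    T=np.array(p['tool_from_camera']);R=np.array(s['tool_rot']);return np.array(s['position'])+R@T[:3,3],R@T[:3,:3]
def ray(p,uv,z,s=None):
    c,R=cam(p,s); d=R@np.array([(uv[0]-p['cx'])/p['fx'],(uv[1]-p['cy'])/p['fy'],1]); return c+d*(z-c[2])/d[2]
def proj(p,X,s=None):
    c,R=cam(p,s); q=(np.atleast_2d(X)-c)@R; return q[:,:2]/q[:,2:]*[p['fx'],p['fy']]+[p['cx'],p['cy']]
E
python3 - <<'E'
from h import *
s=arm.observe();print({k:np.round(v,3).tolist() for k,v in s.items()})
for n in ['scene','side']:
    p=snapshot(n);save(p,n+'0.png');print(n,p['xyz'],np.round(p['orientation'],3).tolist(),p['fx'])
    for l,z in [('band',.035),('mould',.02),('block',.03),('knob',.083),('jar',.036),('weight',.02),('spool',.02),('tape',.009),('pin_tin',.013),('brush',.01)]:
        for d in spot_in(l,p)[:3]: print(l,round(d['conf'],2),np.round(d['position']),np.round(ray(p,d['position'],z),3))
E
```

```text
pics
{'t': 0.0, 'joints': [-1.277, 0.384, 0.044, 1.6, -0.018, 1.161, -0.05], 'joint_velocities': [-0.001, 0.001, -0.0, -0.0, 0.001, 0.002, -0.001], 'joint_efforts': [-0.0, -43.348, 1.024, -24.951, 0.011, 0.011, 0.0], 'position': [0.248, 0.6, 0.403], 'tool_rot': [[-0.924, 0.382, -0.001], [0.382, 0.924, -0.002], [-0.0, -0.003, -1.0]], 'wrist_force': [-0.08, 0.834, -0.534], 'moment': [0.067, -0.022, 0.01], 'finger_force': 0.0, 'opening': 0.998}
scene [ 0.92796764 -0.51488433  0.64376308] [[0.803, 0.373, -0.464], [0.596, -0.519, 0.613], [-0.012, -0.769, -0.639]] 443.1654403660507
band 0.84 [391. 205.] [0.537 0.28  0.035]
band 0.83 [368. 225.] [0.536 0.182 0.035]
mould 0.67 [364. 241.] [0.548 0.146 0.02 ]
block 0.76 [233. 318.] [ 0.479 -0.188  0.03 ]
jar 0.86 [215. 270.] [ 0.364 -0.124  0.036]
weight 0.76 [266. 246.] [0.385 0.005 0.02 ]
spool 0.81 [417. 230.] [0.626 0.247 0.02 ]
tape 0.93 [385. 315.] [ 0.69  -0.005  0.009]
tape 0.7 [230. 314.] [ 0.454 -0.175  0.009]
pin_tin 0.81 [312. 219.] [0.399 0.151 0.013]
pin_tin 0.36 [419. 231.] [0.627 0.255 0.013]
pin_tin 0.33 [232. 318.] [ 0.465 -0.18   0.013]
brush 0.85 [279. 354.] [ 0.587 -0.188  0.01 ]
side [0.50644091 0.74131446 0.69644359] [[-0.999, -0.018, 0.026], [-0.032, 0.626, -0.779], [-0.002, -0.78, -0.626]] 513.455029324722
band 0.93 [327. 424.] [0.508 0.337 0.035]
band 0.59 [313. 326.] [0.535 0.154 0.035]
mould 0.66 [316. 356.] [0.528 0.205 0.02 ]
block 0.28 [338. 209.] [ 0.493 -0.196  0.03 ]
knob 0.45 [323. 210.] [ 0.525 -0.119  0.083]
jar 0.62 [388. 224.] [ 0.388 -0.138  0.036]
weight 0.96 [394. 276.] [0.384 0.009 0.02 ]
spool 0.9 [251. 374.] [0.631 0.243 0.02 ]
tape 0.85 [238. 276.] [0.688 0.006 0.009]
pin_tin 0.79 [384. 332.] [0.412 0.144 0.013]
brush 0.93 [294. 220.] [ 0.59  -0.179  0.01 ]
```

View pics/scene0.png

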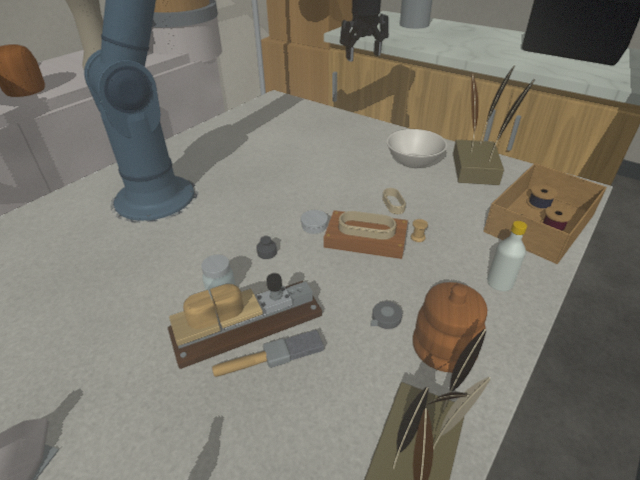

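View pics/side0.png

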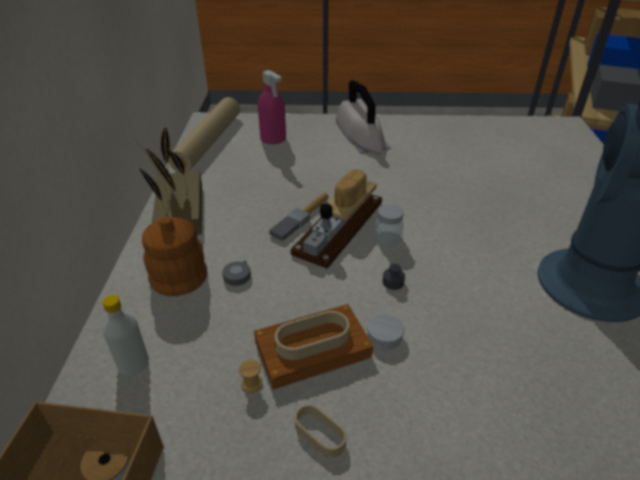

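The scene view shows the mould with the larger band at about (366,235), the small band loose at (395,200), and the block at (240,320) with its knob at (274,282). The side view shows the same layout, with the mould at (313,345) and the knob at (326,212). I'm moving over the mould for a view from above.

{"op": "carry_out", "data": {
  "xyz": [
    [-0.95,-0.64,0],
    [-0.95,-0.64,0],
    [-0.95,-0.64,0],
    [-0.95,-0.64,0],
    [-0.95,-0.64,0],
    [-0.95,-0.64,0],
    [-0.95,-0.64,0],
    [-0.95,-0.64,0],
    [-0.95,-0.64,0],
    [-0.95,-0.64,0],
    [-0.95,-0.64,0],
    [-0.95,-0.64,0],
    [-0.95,-0.64,0],
    [-0.95,-0.64,0],
    [0,0,0],
    [0,0,0],
    [0,0,0]
  ],
  "turn": [0,0,0,0,0,0,0,0,0,0,0,0,0,0,0,0,0],
  "jaw": 1
}}

```text
t: 2.52
position: [0.5142, 0.2002, 0.4047]
tool_rot: [[-0.924, 0.382, -0.0], [0.382, 0.924, 0.001], [0.001, 0.001, -1.0]]
wrist_force: [0.0, 0.2, -0.2]
opening: 1.0
finger_force: 0.0
```

Run:
```python
from h import *
s=arm.observe();p=snapshot('wrist');save(p,'w1.png')
print(s['t'],s['position'],np.round(s['tool_rot'],3).tolist(),np.round(p['tool_from_camera'],3).tolist(),p['fx'])
```

```text
2.5167 [0.51423135 0.20020365 0.40470274] [[-0.924, 0.382, -0.0], [0.382, 0.924, 0.001], [0.001, 0.001, -1.0]] [[-0.0, -0.947, -0.321, 0.083], [1.0, -0.0, 0.0, -0.0], [-0.001, -0.321, 0.947, 0.031], [0.0, 0.0, 0.0, 1.0]] 370.105406486361
```

View pics/w1.png

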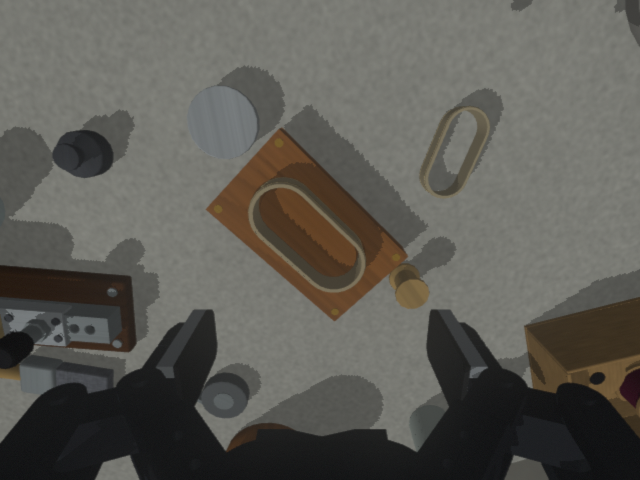

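From above, the mould's top corners show at about (281,128), (207,209), (334,320) and (407,255). The large band's rim runs from about (270,185) to (345,290). The small band at (455,150), spool (409,287), tin (223,122) and tape (225,395) are clear of the grasp.

Run:
```python
from h import *
s=arm.observe();p=snapshot('wrist')
c=[ray(p,u,.03,s)[:2] for u in [(281,128),(407,254),(334,320),(207,209)]]
c=np.array(c);print(np.round(c,4).tolist(),'sides',np.round(np.linalg.norm(c-np.roll(c,-1,0),axis=1),4),'ctr',c.mean(0))
e=c[1]-c[0]+c[2]-c[3];print('ang',np.degrees(np.arctan2(e[1],e[0])))
hsv=cv2.cvtColor(p['frame'],cv2.COLOR_RGB2HSV)
for u in [(262,187),(340,240),(281,185),(330,288),(300,170),(310,230)]: print(u,hsv[u[1],u[0]],p['frame'][u[1],u[0]])
for m in [((hsv[...,1]>35)&(hsv[...,1]<125)&(hsv[...,2]>115)).astype(np.uint8)]:
    m[:170]=0;m[310:]=0;m[:,:235]=0;m[:,380:]=0
    n,L,st,_=cv2.connectedComponentsWithStats(m);k=1+np.argmax(st[1:,4]);print(st[k])
    P=np.array([ray(p,(x,y),.052,s)[:2] for y,x in np.argwhere(L==k)],np.float32)
    print(cv2.minAreaRect(P*1000))
```

```text
[[0.4355, 0.1948], [0.593, 0.2612], [0.635, 0.1661], [0.4763, 0.0987]] sides [0.1709 0.1039 0.1725 0.1044] ctr [0.53493848 0.18020405]
ang 22.91838721200494
(262, 187) [21 72 82] [82 75 59]
(340, 240) [ 14 158  97] [97 65 37]
(281, 185) [ 21  67 118] [118 109  87]
(330, 288) [20 66 70] [70 64 52]
(300, 170) [ 14 138  74] [74 52 34]
(310, 230) [ 14 161 100] [100  66  37]
[248 185 116 108 861]
((536.2125244140625, 177.58677673339844), (124.55943298339844, 58.45463562011719), 23.059280395507812)
```

{"op": "carry_out", "data": {
  "xyz": [
    [-0.3,-0.95,0],
    [-0.3,-0.95,0],
    [-0.3,-0.95,0],
    [-0.3,-0.95,0],
    [-0.3,-0.95,0],
    [-0.3,-0.95,0],
    [-0.3,-0.95,0],
    [-0.3,-0.95,0],
    [-0.3,-0.95,0],
    [-0.3,-0.95,0],
    [-0.3,-0.95,0],
    [-0.3,-0.95,0],
    [-0.3,-0.95,0],
    [0,0,0],
    [0,0,0],
    [0,0,0]
  ],
  "turn": [0,0,0,0,0,-0.95,-0.95,-0.95,-0.95,-0.95,-0.95,-0.95,-0.95,0,0,0]
}}

```text
t: 3.95
position: [0.5621, -0.1718, 0.4041]
tool_rot: [[-0.919, -0.395, -0.001], [-0.395, 0.919, 0.001], [0.001, 0.002, -1.0]]
wrist_force: [0.2, 0.6, -0.6]
opening: 1.001
finger_force: 0.0
```

Run:
```python
from h import *
s=arm.observe();p=snapshot('wrist');save(p,'w2.png')
print(s['t'],s['position'],np.round(s['tool_rot'],3).tolist(),s['joints'])
```

```text
3.95 [ 0.56214272 -0.1718247   0.40412861] [[-0.919, -0.395, -0.001], [-0.395, 0.919, 0.001], [0.001, 0.002, -1.0]] [-0.20625847  0.28827857  0.51609512  1.7725237  -0.15733002  1.12315887
  2.33743784]
```

View pics/w2.png

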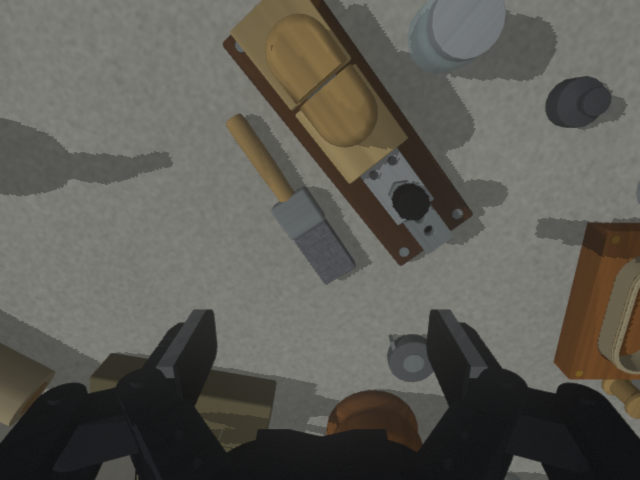

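The block seen from above: baseboard corners at about (223,43), (401,264) and (472,213), knob at (410,201), and the halves around (322,80). The brush lies clear on one side and the jar on the other, at (455,30).

Run:
```python
from h import *
s=arm.observe();p=snapshot('wrist')
c=np.array([ray(p,u,.018,s)[:2] for u in [(223,43),(401,264),(472,213)]])
print(c,np.linalg.norm(c[1]-c[0]),np.linalg.norm(c[2]-c[1]))
e=c[1]-c[0];a=np.arctan2(e[1],e[0]);print('yaw',np.degrees(a),'short',np.degrees(np.arctan2(*(c[2]-c[1])[::-1])))
o=(c[0]+c[2])/2;x=np.array([np.cos(a),np.sin(a)]);y=np.array([-x[1],x[0]])
print('o',o,'seat',o-.0505*x,'knob',o+.061*x)
k=ray(p,(410,201),.092,s)[:2];print('knob meas',k)
for l in ['knob','knob_mid','jar']:
  for d in spot_in(l,p)[:1]: print(l,d['conf'],d['position'],ray(p,d['position'],.09 if l!='jar' else .07,s))
# predicted overlay
def W(b): b=np.array(b);return np.c_[o+b[:,:1]*x+b[:,1:2]*y,b[:,2]]
im=cv2.cvtColor(p['frame'],cv2.COLOR_RGB2BGR)
t=np.linspace(0,2*np.pi,60);
def draw(b,col): cv2.polylines(im,[np.round(proj(p,W(b),s)*8).astype(np.int32)],True,col,1,shift=3)
draw([[-.135,-.045,.018],[.135,-.045,.018],[.135,.045,.018],[-.135,.045,.018]],(0,0,255))
draw(np.c_[.061+.013*np.cos(t),.013*np.sin(t),0*t+.096],(0,255,255))
L=.0495-.0235
for h in (.056,.1): draw(np.c_[-.0505+np.sign(np.cos(t))*L+.0235*np.cos(t),.0235*np.sin(t),0*t+h],(0,255,0))
cv2.imwrite('pics/w2o.png',cv2.resize(im[0:280,200:500],None,fx=2,fy=2))
```

```text
[[ 0.46706961 -0.30331643]
 [ 0.5899203  -0.06812535]
 [ 0.51327296 -0.02851668]] 0.26534342533914984 0.08627665950867167
yaw 62.41994549900276 short 152.671652622681
o [ 0.49017129 -0.16591655] seat [ 0.46679042 -0.21067797] knob [ 0.51841353 -0.1118483 ]
knob meas [ 0.51818654 -0.11427529]
knob 0.59 [408.7, 203.8] [ 0.52081596 -0.1135296   0.09      ]
knob_mid 0.77 [407.7, 198.9] [ 0.51764106 -0.11607155  0.09      ]
jar 0.73 [297.1, 214.5] [ 0.56897011 -0.18976768  0.07      ]
```

View pics/w2o.png

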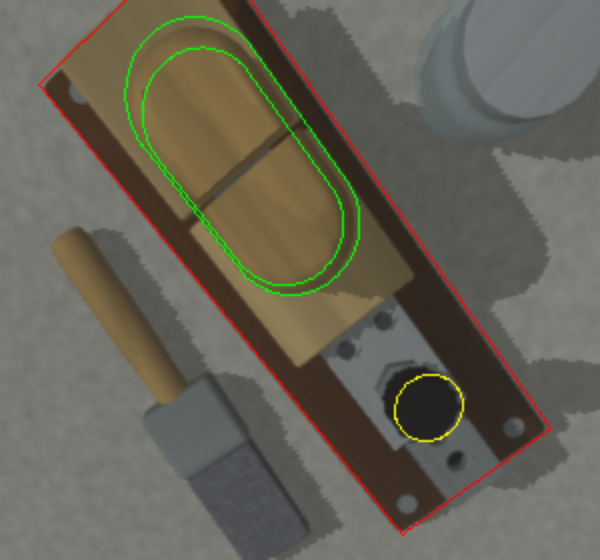

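{"op": "carry_out", "data": {
  "xyz": [
    [0.73,0.13,0.45],
    [0.73,0.13,0.45],
    [0.73,0.13,0.45],
    [0.73,0.13,0.45],
    [0,0,0],
    [0,0,0],
    [0,0,0],
    [0,0,0],
    [0,0,0],
    [0,0,0],
    [0,0,0],
    [0,0,0],
    [0,0,0],
    [0,0,0],
    [0,0,0],
    [0,0,0],
    [0,0,0],
    [0,0,0],
    [0,0,0],
    [0,0,0]
  ],
  "turn": [0,0,0,0,1,1,1,1,1,1,1,1,1,1,1,1,1,1,1,1]
}}

```text
t: 5.87
position: [0.4752, -0.1933, 0.3508]
tool_rot: [[-0.291, 0.957, 0.0], [0.957, 0.291, 0.001], [0.001, 0.001, -1.0]]
wrist_force: [-0.6, -0.5, 0.1]
opening: 0.997
finger_force: 0.0
```

{"op": "carry_out", "data": {
  "xyz": [
    [0,0,0],
    [0,0,0],
    [0,0,0],
    [0,0,0],
    [0,0,0],
    [0,0,0],
    [0,0,0],
    [0,0,0],
    [0,0,0],
    [0,0,0]
  ],
  "turn": [0.94,0.94,0.94,0.94,0.94,0.94,0.94,0.92,0,0]
}}

```text
t: 6.7
position: [0.4752, -0.1934, 0.3507]
tool_rot: [[0.464, 0.886, 0.0], [0.886, -0.464, 0.0], [0.0, -0.0, -1.0]]
wrist_force: [-0.2, 0.1, -0.8]
opening: 1.0
finger_force: 0.0
```

Run:
```python
from h import *
s=arm.observe();p=snapshot('wrist');save(p,'w3.png')
print(s['t'],s['position'],np.round(s['tool_rot'],3).tolist(),s['joints'])
```

```text
6.7 [ 0.47524438 -0.19337089  0.35072538] [[0.464, 0.886, 0.0], [0.886, -0.464, 0.0], [0.0, -0.0, -1.0]] [-0.50391924  0.25804489  0.92255026  2.00943138 -0.24663549  0.98836403
  0.05734949]
```

View pics/w3.png

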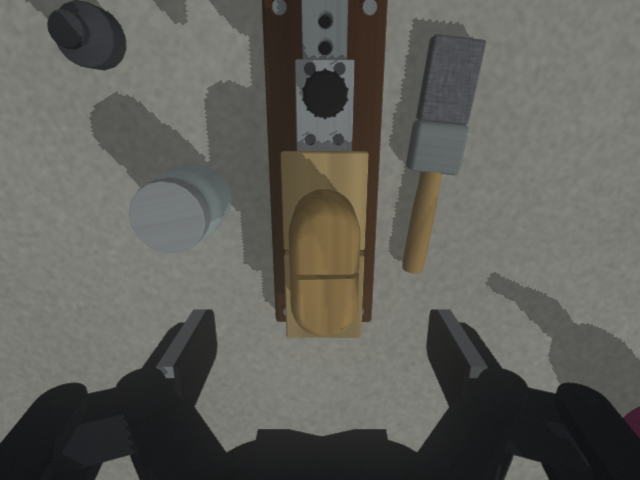

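Aligned over the block: knob at (325,94), gap between the halves at (328,276), board edges symmetric about the bar.

Run:
```python
from h import *
s=arm.observe();p=snapshot('wrist')
k=ray(p,(325,94),.096,s)[:2]; g=ray(p,(328.5,276),.098,s)[:2]
print('knob',k,'gap',g,'dist(.1115)',np.linalg.norm(k-g),'yaw',np.degrees(np.arctan2(*(k-g)[::-1])))
for z,l,r,row in [(.018,264.5,386,20),(.018,277.5,371.5,300),(.056,281,368,155),(.056,288,361,335),(.096,292,360,225),(.096,292,359,300)]:
    a=ray(p,(l,row),z,s)[:2];b=ray(p,(r,row),z,s)[:2];print(z,np.linalg.norm(a-b),(a+b)/2)
```

```text
knob [ 0.51944572 -0.11235843] gap [ 0.46998437 -0.21229355] dist(.1115) 0.11150539115418721 yaw 63.66759829358546
0.018 0.08731148618621151 [ 0.54486119 -0.0656759 ]
0.018 0.08580041717490933 [ 0.44034585 -0.26505947]
0.056 0.060896378641830555 [ 0.50193437 -0.14613497]
0.056 0.06028233523566056 [ 0.43451181 -0.27550924]
0.096 0.04292791346144758 [ 0.48436629 -0.18111333]
0.096 0.04535759632535215 [ 0.45964649 -0.22796352]
```

{"op": "carry_out", "data": {
  "xyz": [
    [0.92,-0.3,0],
    [0.92,-0.3,0],
    [0.92,-0.3,0],
    [0.92,-0.3,0],
    [0.92,-0.3,0],
    [0.92,-0.3,0],
    [0.92,-0.3,0],
    [0.92,-0.3,0],
    [0.92,-0.3,0],
    [0.92,-0.3,0],
    [0.92,-0.3,0],
    [0.92,-0.3,0],
    [0.88,-0.35,0],
    [0,0,0],
    [0,0,0],
    [0,0,0],
    [0,0,0],
    [0,0,0],
    [0,0,0],
    [0,0,0]
  ],
  "turn": [0,0,0,0,0,0,0,0,0,0,0,0,0.94,0.94,0.94,0.94,0.94,0.94,0.94,0]
}}

```text
t: 8.47
position: [0.5374, 0.1778, 0.3505]
tool_rot: [[0.923, 0.385, -0.0], [0.385, -0.923, -0.0], [-0.0, 0.0, -1.0]]
wrist_force: [-0.0, -0.4, -0.2]
opening: 1.001
finger_force: 0.0
```

Run:
```python
from h import *
s=arm.observe();p=snapshot('wrist');save(p,'w4.png')
print(s['t'],s['position'],np.round(s['tool_rot'],3).tolist(),s['joints'])
hsv=cv2.cvtColor(p['frame'],cv2.COLOR_RGB2HSV)
d=spot_in('band',p);print(d[:2]); print(proj(p,[[.536,.178,.052]],s))
c=proj(p,[[.536,.178,.052]],s)[0].astype(int)
for vt in (60,115):
    m=((hsv[...,1]>35)&(hsv[...,1]<125)&(hsv[...,2]>vt)).astype(np.uint8)
    k=np.zeros_like(m);k[c[1]-110:c[1]+100,c[0]-65:c[0]+65]=1;m*=k
    n,L,st,_=cv2.connectedComponentsWithStats(m);k=1+np.argmax(st[1:,4]);print(st[k])
    P=np.array([ray(p,(x,y),.052,s)[:2] for y,x in np.argwhere(L==k)],np.float32)
    print(cv2.minAreaRect(P*1000))
```

```text
8.4667 [0.53738468 0.17778727 0.35051945] [[0.923, 0.385, -0.0], [0.385, -0.923, -0.0], [-0.0, 0.0, -1.0]] [-1.12254927  0.38733991  0.88757823  1.88665856 -0.34826397  1.03087148
 -1.26344127]
[{'position': [292.9, 239.4], 'conf': 0.81}, {'position': [114.8, 152.1], 'conf': 0.73}]
[[320.83058247 228.46604875]]
[ 278  138   85  165 4615]
((537.7191162109375, 178.81732177734375), (128.73829650878906, 61.486846923828125), 23.165014266967773)
[ 281  144   82  158 1626]
((536.6146850585938, 177.3921661376953), (123.74481201171875, 59.21944046020508), 23.031097412109375)
```

View pics/w4.png

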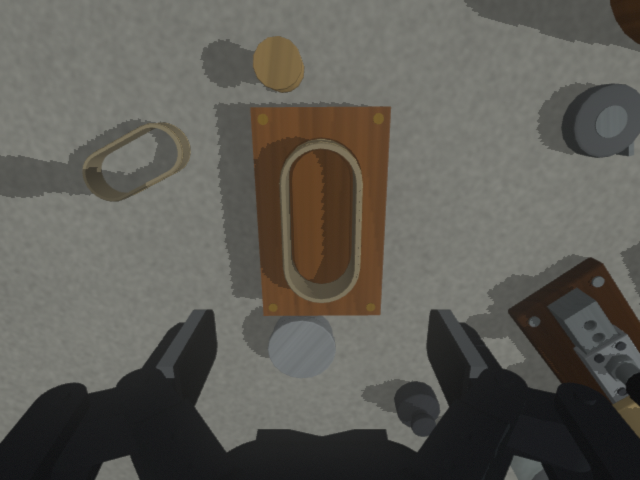

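The band is centred under the tool at (321,220), aligned and within 1 mm, so I'm descending and gripping.

{"op": "carry_out", "data": {
  "xyz": [
    [0,0,0.9],
    [0,0,0.9],
    [0,0,0.9],
    [0,0,0.9],
    [0,0,0.7],
    [0,0,0.5],
    [0,0,0],
    [0,0,0]
  ],
  "turn": [0,0,0,0,0,0,0,0]
}}

```text
t: 9.23
position: [0.5375, 0.1774, 0.2064]
tool_rot: [[0.922, 0.386, -0.001], [0.386, -0.922, -0.001], [-0.001, 0.0, -1.0]]
wrist_force: [0.2, -0.2, -0.1]
opening: 1.001
finger_force: 0.0
```

{"op": "carry_out", "data": {
  "xyz": [
    [0,0,0],
    [0,0,0],
    [0,0,0],
    [0,0,0],
    [0,0,0],
    [0,0,0],
    [0,0,0],
    [0,0,0]
  ],
  "turn": [0,0,0,0,0,0,0,0],
  "jaw": -1
}}

```text
t: 9.9
position: [0.5388, 0.1781, 0.2089]
tool_rot: [[0.923, 0.386, 0.003], [0.386, -0.923, 0.002], [0.004, -0.001, -1.0]]
wrist_force: [-1.3, 0.2, 6.9]
opening: 0.69
finger_force: 65.5
```

{"op": "carry_out", "data": {
  "xyz": [
    [0,0,-0.2],
    [0,0,-0.3],
    [0,0,-0.5],
    [0,0,-0.7],
    [0,0,-0.9],
    [0,0,-0.9],
    [0,0,-0.8],
    [0,0,-0.5],
    [0,0,0],
    [0,0,0],
    [0,0,0]
  ],
  "turn": [0,0,0,0,0,0,0,0,0,0,0]
}}

```text
t: 10.82
position: [0.5367, 0.1774, 0.3501]
tool_rot: [[0.923, 0.386, -0.002], [0.386, -0.923, -0.0], [-0.002, -0.001, -1.0]]
wrist_force: [-0.7, -0.3, -0.8]
opening: 0.679
finger_force: 64.8
```

Run:
```python
from h import *
s=arm.observe();p=snapshot('wrist');save(p,'w5.png')
print(s['t'],s['position'],s['opening'],s['finger_force'])
```

```text
10.8167 [0.5367406  0.17742071 0.35014926] 0.6788778342148757 64.84781742095947
```

View pics/w5.png

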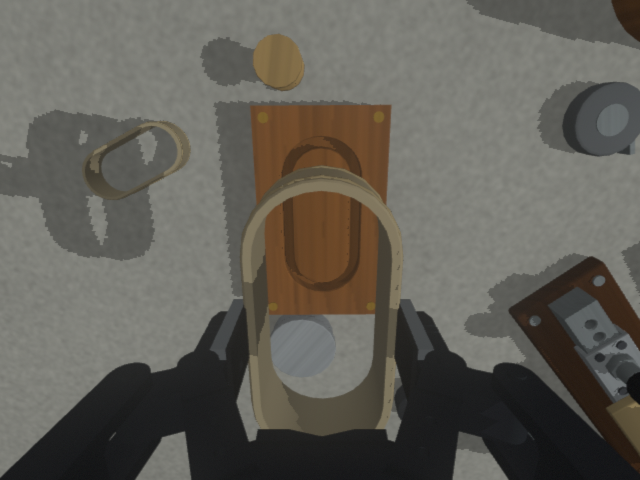

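The band is held level in the fingers with the mould empty below. The rim spans columns 243–402 and its far end is at row 170. I'm carrying it over the block.

{"op": "carry_out", "data": {
  "xyz": [
    [-0.535,0.84,0],
    [-0.535,0.84,0],
    [-0.535,0.84,0],
    [-0.535,0.84,0],
    [-0.535,0.84,0],
    [-0.535,0.84,0],
    [-0.535,0.84,0],
    [-0.535,0.84,0],
    [-0.535,0.84,0],
    [-0.535,0.84,0],
    [-0.535,0.84,0],
    [-0.535,0.84,0],
    [-0.53,0.85,0],
    [0,0,0],
    [0,0,0],
    [0,0,0],
    [0,0,0],
    [0,0,0],
    [0,0,0],
    [0,0,0]
  ],
  "turn": [0,0,0,0,0,0,0,0,0,0,0,0,0,-0.945,-0.945,-0.945,-0.945,-0.945,-0.945,-0.945]
}}

```text
t: 12.53
position: [0.4707, -0.2051, 0.3492]
tool_rot: [[0.46, 0.888, -0.003], [0.888, -0.46, 0.0], [-0.001, -0.003, -1.0]]
wrist_force: [0.3, 0.7, -0.4]
opening: 0.689
finger_force: 64.9
```

{"op": "carry_out", "data": {
  "xyz": [
    [0,0,0.5],
    [0,0,0.5],
    [0,0,0.1],
    [0,0,0],
    [0,0,0]
  ],
  "turn": [0,0,0,0,0]
}}

```text
t: 12.95
position: [0.4712, -0.2054, 0.3172]
tool_rot: [[0.464, 0.886, -0.002], [0.886, -0.464, -0.0], [-0.001, -0.002, -1.0]]
wrist_force: [0.3, -0.3, -0.0]
opening: 0.686
finger_force: 64.9
```

Run:
```python
from h import *
s=arm.observe();p=snapshot('wrist');save(p,'w6.png')
R=np.array(s['tool_rot'])
print(s['t'],s['position'],np.round(R,3).tolist(),np.degrees(np.arctan2(R[1,0],R[0,0])),s['opening'],s['finger_force'])
u=np.array([.463,.886]);n=np.array([-.886,.463]);q=s['position'][:2]
print('lateral',n@q+.5128,'along rel seat',u@q-.0295)
```

```text
12.95 [ 0.47116329 -0.2054128   0.31716216] [[0.464, 0.886, -0.002], [0.886, -0.464, -0.0], [-0.001, -0.002, -1.0]] 62.341228167866355 0.6861685062259888 64.86775517463684
lateral 0.00024320302155345086 along rel seat 0.00665286136834
```

View pics/w6.png

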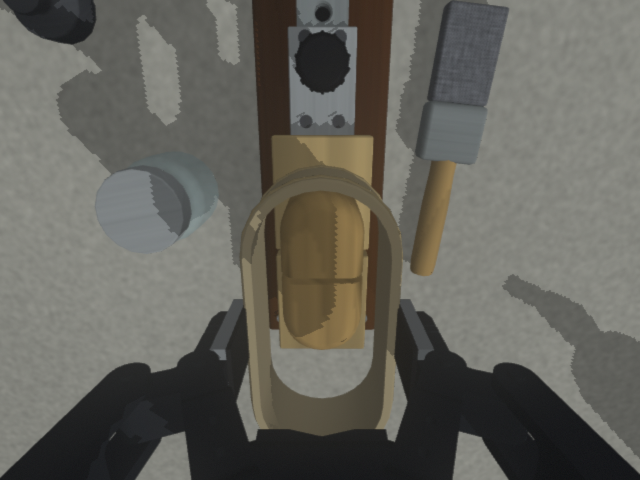

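The band is centred over the halves: band mid column 322, halves mid 321.5, knob (323,62). I'm lowering it.

{"op": "carry_out", "data": {
  "xyz": [
    [0,0,0.5],
    [0,0,0.3],
    [0,0,0.2],
    [0,0,0.2],
    [0,0,0.2],
    [0,0,0],
    [0,0,0]
  ],
  "turn": [0,0,0,0,0,0,0]
}}

```text
t: 13.58
position: [0.4714, -0.2054, 0.2754]
tool_rot: [[0.464, 0.886, -0.001], [0.886, -0.464, -0.0], [-0.0, -0.001, -1.0]]
wrist_force: [0.2, 0.3, 0.4]
opening: 0.688
finger_force: 64.9
```

{"op": "carry_out", "data": {
  "xyz": [
    [0,0,0.3],
    [0,0,0.2],
    [0,0,0.2],
    [0,0,0.1],
    [0,0,0.1],
    [0,0,0],
    [0,0,0]
  ],
  "turn": [0,0,0,0,0,0,0]
}}

```text
t: 14.17
position: [0.4715, -0.2054, 0.2485]
tool_rot: [[0.464, 0.886, -0.0], [0.886, -0.464, -0.0], [-0.0, -0.0, -1.0]]
wrist_force: [-0.0, -1.1, -0.4]
opening: 0.683
finger_force: 64.9
```

{"op": "carry_out", "data": {
  "xyz": [
    [0,0,0.05],
    [0,0,0.05],
    [0,0,0.05],
    [0,0,0],
    [0,0,0]
  ],
  "turn": [0,0,0,0,0]
}}

```text
t: 14.58
position: [0.472, -0.2061, 0.2468]
tool_rot: [[0.464, 0.886, 0.001], [0.886, -0.464, 0.003], [0.003, -0.001, -1.0]]
wrist_force: [-5.9, 2.6, 18.3]
opening: 0.681
finger_force: 67.0
```

Contact comes at the expected seating height. I'll ease off and release.

{"op": "carry_out", "data": {
  "xyz": [
    [0,0,-0.05],
    [0,0,0],
    [0,0,0]
  ],
  "turn": [0,0,0]
}}

```text
t: 14.83
position: [0.4721, -0.2059, 0.2468]
tool_rot: [[0.464, 0.886, 0.002], [0.886, -0.464, 0.0], [0.001, 0.001, -1.0]]
wrist_force: [-0.8, 0.4, 7.2]
opening: 0.682
finger_force: 65.8
```

{"op": "carry_out", "data": {
  "xyz": [
    [0,0,0],
    [0,0,0],
    [0,0,0],
    [0,0,0],
    [0,0,0],
    [0,0,0],
    [0,0,-0.5],
    [0,0,-0.9],
    [0,0,-0.9],
    [0,0,-0.9],
    [0,0,-0.3],
    [0,0,0],
    [0,0,0]
  ],
  "turn": [0,0,0,0,0,0,0,0,0,0,0,0,0],
  "jaw": 0.8
}}

```text
t: 15.92
position: [0.4714, -0.2051, 0.3505]
tool_rot: [[0.463, 0.886, 0.0], [0.886, -0.463, 0.001], [0.001, 0.0, -1.0]]
wrist_force: [-0.3, 0.5, -1.0]
opening: 0.902
finger_force: 0.0
```

Run:
```python
from h import *
s=arm.observe();p=snapshot('wrist');save(p,'w7.png')
R=np.array(s['tool_rot'])
print(s['t'],s['position'],np.round(R,3).tolist(),s['opening'])
```

```text
15.9167 [ 0.4714466  -0.20506476  0.35046322] [[0.463, 0.886, 0.0], [0.886, -0.463, 0.001], [0.001, 0.0, -1.0]] 0.902424669479034
```

View pics/w7.png

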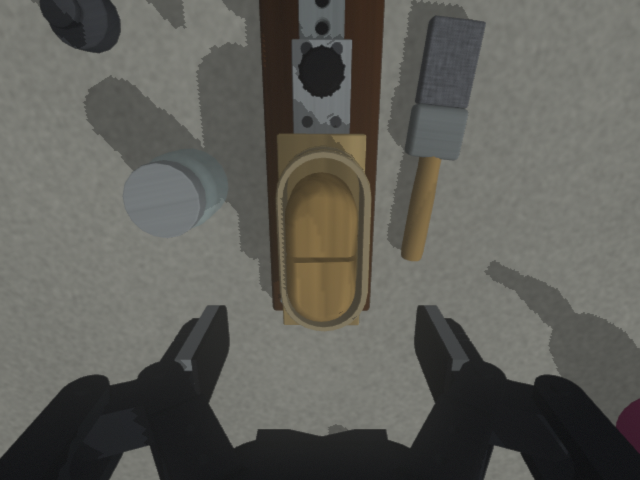

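The band sits level around the halves: rim columns 277–370, rows 152–328, gap at (324,259), knob at (322,71). Next I'll measure the knob.

Run:
```python
from h import *
s=arm.observe();p=snapshot('wrist');R=np.array(s['tool_rot'])
k=ray(p,(322,71),.096,s);d=R.T@(k-s['position']);print(k,'tool shift',d, d/.03)
for r in (152,328): print(ray(p,(324,r),.09,s))
a=ray(p,(324,152),.09,s);b=ray(p,(324,328),.09,s);m=(a+b)/2;print('band len',np.linalg.norm(a-b),'band x from knob',np.linalg.norm((k-m)[:2]),'exp .107')
```

```text
[ 0.51864774 -0.11231955  0.096     ] tool shift [ 1.04038634e-01 -1.85516560e-04  2.53544506e-01] [ 3.46795446e+00 -6.18388534e-03  8.45148354e+00]
[ 0.49919619 -0.15216376  0.09      ]
[ 0.44264824 -0.26082741  0.09      ]
band len 0.12249676467666754 band x from knob 0.10557864808281091 exp .107
```

{"op": "carry_out", "data": {
  "xyz": [
    [0.87,0,0],
    [0.87,0,0],
    [0.87,0,0],
    [0.87,0,0],
    [0,0,0],
    [0,0,0]
  ],
  "turn": [0,0,0,0,0,0],
  "jaw": 0.3
}}

```text
t: 16.52
position: [0.5201, -0.1106, 0.3488]
tool_rot: [[0.46, 0.888, -0.004], [0.888, -0.46, -0.001], [-0.002, -0.003, -1.0]]
wrist_force: [0.2, -0.5, 0.1]
opening: 0.65
finger_force: 0.0
```

{"op": "carry_out", "data": {
  "xyz": [
    [0,0,0.8],
    [0,0,0.8],
    [0,0,0.8],
    [0,0,0.6],
    [0,0,0.4],
    [0,0,0.2],
    [0,0,0],
    [0,0,0]
  ],
  "turn": [0,0,0,0,0,0,0,0]
}}

```text
t: 17.18
position: [0.5199, -0.1136, 0.2429]
tool_rot: [[0.465, 0.885, 0.0], [0.885, -0.465, -0.001], [-0.0, 0.0, -1.0]]
wrist_force: [-0.3, 1.0, -0.2]
opening: 0.652
finger_force: 0.0
```

{"op": "carry_out", "data": {
  "xyz": [
    [0,0,0],
    [0,0,0],
    [0,0,0],
    [0,0,0],
    [0,0,0],
    [0,0,0],
    [0,0,0],
    [0,0,0]
  ],
  "turn": [0,0,0,0,0,0,0,0],
  "jaw": -1
}}

```text
t: 17.85
position: [0.52, -0.1128, 0.2441]
tool_rot: [[0.464, 0.886, -0.0], [0.886, -0.464, 0.002], [0.002, -0.001, -1.0]]
wrist_force: [-2.5, 1.2, 6.6]
opening: 0.287
finger_force: 58.5
```

{"op": "carry_out", "data": {
  "xyz": [
    [0,0,-0.15],
    [0,0,-0.15],
    [0,0,-0.15],
    [0,0,-0.05],
    [0,0,0],
    [0,0,0]
  ],
  "turn": [0,0,0,0,0,0]
}}

```text
t: 18.35
position: [0.5199, -0.1125, 0.2574]
tool_rot: [[0.464, 0.886, -0.0], [0.886, -0.464, 0.0], [0.0, -0.0, -1.0]]
wrist_force: [2.2, 1.2, -7.4]
opening: 0.283
finger_force: 59.3
```

{"op": "carry_out", "data": {
  "xyz": [
    [0.1,0,0],
    [0.15,0,0],
    [0.15,0,0],
    [0.13,0,0],
    [0,0,0],
    [0,0,0],
    [0,0,0]
  ],
  "turn": [0,0,0,0,0,0,0]
}}

```text
t: 18.93
position: [0.5276, -0.098, 0.2576]
tool_rot: [[0.463, 0.886, 0.0], [0.886, -0.463, 0.001], [0.001, -0.0, -1.0]]
wrist_force: [0.9, -0.9, -8.0]
opening: 0.282
finger_force: 59.2
```

{"op": "carry_out", "data": {
  "xyz": [
    [0,0,0.1],
    [0,0,0.1],
    [0,0,0.1],
    [0,0,0.1],
    [0,0,0.05],
    [0,0,0],
    [0,0,0]
  ],
  "turn": [0,0,0,0,0,0,0]
}}

```text
t: 19.52
position: [0.5276, -0.0981, 0.2442]
tool_rot: [[0.463, 0.886, 0.0], [0.886, -0.463, 0.001], [0.001, -0.001, -1.0]]
wrist_force: [1.1, 2.5, -4.5]
opening: 0.281
finger_force: 59.9
```

{"op": "carry_out", "data": {
  "xyz": [
    [0,0,0.05],
    [0,0,0],
    [0,0,0],
    [0,0,0]
  ],
  "turn": [0,0,0,0]
}}

```text
t: 19.85
position: [0.5277, -0.0983, 0.2441]
tool_rot: [[0.463, 0.886, -0.0], [0.886, -0.463, 0.003], [0.002, -0.001, -1.0]]
wrist_force: [-3.5, 4.7, 6.5]
opening: 0.279
finger_force: 60.9
```

Run:
```python
from h import *
p=snapshot('side');a=p['frame'][140:290,260:440]
q=snapshot('scene');b=q['frame'][240:370,150:340]
a=cv2.resize(a,(480,400),interpolation=cv2.INTER_CUBIC);b=cv2.resize(b,(585,400),interpolation=cv2.INTER_CUBIC)
im=cv2.resize(np.hstack([a,b]),(798,300));cv2.imwrite('pics/end.png',im[...,::-1])
```

```text
(no output)
```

View pics/end.png

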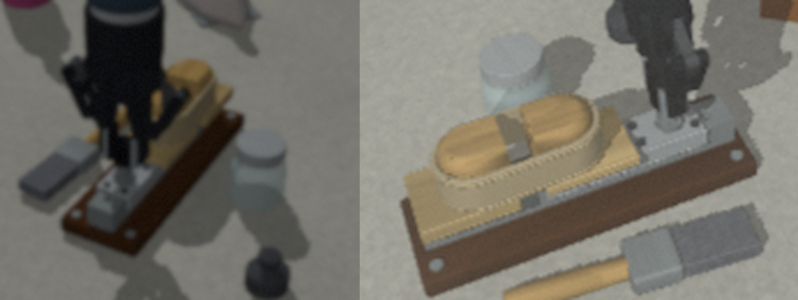

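The band sits flat on the ledges, filled by the parted halves with the gap at (512,140). The fingers hold the knob, and the force reversed at the home height, so the pin is home.

```bash
python3 -c "
from cell import arm
print(arm.close_job())"
```

```text
the job is handed in; nothing more can be done
None
```

The job is handed in, with no verdict returned: the band is seated on the block, the moving half is at the next hole with the pin home, and the knob is still gripped; I viewed 11 pictures, one over the limit of 10.

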